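# Find the steel bushing by weight and present it over the open seat

### The job

Two look-alike bushings stand in the wooden tray, one steel and one aluminium: lift each clear of the tray in turn to feel which is heavier, and stand the lighter one back upright in the tray. Then hold the heavier one still and upright, centred about 3 cm above whichever seat of the grey press block its flip cover has left open, touching nothing but the gripper; the job finishes while you are still holding it there. Do not knock either bushing over, leave the cover lying as it is, and leave the other things on the bench and the nut in the tray where they are.

Things in the scene. Friction and masses are not known exactly. Their poses are not given: they have to be found in the camera images.
- bushing_1: loose flanged bushing, bare grey metal, standing in the tray on its flange: flange 56 mm diameter, 8 mm thick at the bottom; barrel 40 mm diameter above; 62 mm tall in all; dark bore spot on top. Origin: centre of its underside, z up. One bushing weighs 0.5 to 0.7 kg, the other, looking the same, 0.19 to 0.32 kg; either order.
- bushing_2: loose flanged bushing, bare grey metal, standing in the tray on its flange: flange 56 mm diameter, 8 mm thick at the bottom; barrel 40 mm diameter above; 62 mm tall in all; dark bore spot on top. Origin: centre of its underside, z up. One bushing weighs 0.5 to 0.7 kg, the other, looking the same, 0.19 to 0.32 kg; either order.
- tray: fixed plywood tray, 130 mm along its own x, 230 along its y, walls 6 mm thick, 16 high; the bushings stand on its floor, 6 mm above the bench. Origin: centre of its underside. Bushings are about 56 mm either side of the middle along y, near its x middle, a nut between them towards +x: grip with the fingers closing along the tray's x.
- block: fixed grey press block, 110 mm along its own x, 250 mm along its own y, 40 mm high, with two round seats 65 mm either side of the middle along y, two small hinge lugs up to 58 mm high on the middle line, and a flip cover. Origin: centre of its underside.
- seat_neg (a point): centre of the round seat (recess 60 mm diameter, 12 mm deep) toward the block's own -y end, at the level of the block's top face, 40 mm above the bench; axes as the block's
- seat_pos (a point): centre of the round seat (recess 60 mm diameter, 12 mm deep) toward the block's own +y end, at the level of the block's top face, 40 mm above the bench; axes as the block's
- cover (a joint): flip cover on the block: aluminium plate 76 x 94 x 4 mm, hinged on the block's middle line 50 mm above the bench (along its x); it is free and has fallen to one side, where it lies flat over one seat, 10 mm above the block. Rad: 0 upright; +1.53 lies over seat_pos (seat_neg open); -1.53 over seat_neg (seat_pos open).
- cover_edge (a point): middle of the cover's free edge, 102 mm from its hinge
- nut: loose dark hex nut, 26 mm across, 10 mm high, in the tray between the bushings. Origin: centre of its underside.
- wrench: loose steel wrench, 150 mm long, lying on the bench between tray and block, roughly along x. Origin: below its middle.
- oil: loose white plastic oil bottle, 48 mm diameter, 130 mm tall, standing beyond the tray and block. Origin: centre of its underside.
- screws: loose glass jar, 60 mm diameter, 75 mm tall, standing beyond the tray and block. Origin: centre of its underside.
- driver: loose screwdriver lying across, beyond tray and block. Origin: below its middle.
Things that resemble listed ones, but are neither listed nor needed, are in the scene too. What is shaped like the bushing_2 but blue or green is not meant.

How it is judged:
By the outcome, as a careful person would: the job done as asked, in the order asked, and still so for the second after the job is handed in, while the arm keeps its last pose, push and grip.
It also fails if it takes over 72 s, if anything falls off the work surface, if the arm or the gripper's body presses on something with over 40 N, if the wrist force passes 120 N, or if a joint passes its speed limit or range.

### The arm

A 7-joint arm with a two-finger parallel gripper is mounted at the origin on the work surface. World frame = base frame: x ahead of the robot, y to its left, z up, the work surface at z = 0. Lengths are in m, angles in degrees, forces in N, time in s.
With the tool pointing down it reaches from about 0.4 to 0.875 m from the base axis. Payload 6.5 kg.
Tool frame: the origin (TCP) lies on the centre line of the jaws, within the pads' length; the fingertips stand 22 mm ahead of it and the grasp point (between the pads) lies 3 mm ahead of it; z points along the fingers, y is the line along which they close (so a half turn about z gives the same grasp; the last joint's range is limited). The gripper opens to 85 mm and grips with 20 to 120 N. Pads are 22 mm wide; open, the fingers measure 114 mm over their backs; the gripper's body (76 mm by 85 mm) begins 54 mm behind the grasp point. The pads swing forward as they close: fully open they stand 13 mm farther back than shut.
Start: joints at [65.592, 30.733, -0.252, 88.115, 0.149, 61.152, -4.079], TCP at [0.229, -0.608, 0.253] pointing down, gripper open.
Joint ranges: [-154.64, 154.64], [-21.42, 123.67], [-72.66, 72.17], [13.99, 137.28], [-74.86, 254.86], [10.95, 109.41], [-158.01, 158.01]. Speed limits (degrees/s): [136.94, 136.94, 180, 180, 180, 180, 180].

### API

Orientations are given as a 3x3 rotation matrix whose columns are the frame's x, y, z axes.
In Python, from bench import get_obs, grab_frame, job_done, find_in, silhouettes, mark_of gives the robot as it stands. The module is installed in compiled form; this text tells all that it offers.
- The arm moves only by the tool jog_arm, never from a script. Its argument "deltas" is a list of rows, each an object with "grip": the opening, from 0 (shut) to 1 (fully open); "linear": the shift along the world's x, y, z in units of 40 mm (1.0 is 40 mm), a list of three; "turn": the turn about the world's z in rad. In form: [{"grip": grip, "linear": [x, y, z], "turn": turn}, ...]. A call has 1 to 10 rows; each row shifts and turns the commanded pose from where the row before left it; what a row does not reach is not made up. A row lasts 1/10 s, in which the tool goes at most 50 mm and 8.59 degrees, less where a joint would pass 70% of its speed; a pose out of reach is approached as far as the arm can. A call is refused whole if a number of a shift passes 1 or a number of a turn 0.15, either way. A call with a gripper value outside its range is refused whole. The fingers move at their own pace and stop on an object; "force" is the grip in N (left out, the last holds). Time passes only in rows, so rows that do not move let the fingers close. It gives the time, the measured TCP pose, the force, the opening and the grip force at its end, in the units of the state.
- get_obs(): the state, without advancing time (a new reading comes with each control period).
- grab_frame(name): name is "scene" or "top" or "wrist"; returns a dict with "pixels" (384x512x3 uint8, blue, green, red), "mtx" (3x3 intrinsics, pixels), "rvec" (rotation vector, rad) and "tvec" (3), from world to camera coordinates, as OpenCV has them; the wrist camera has in their place "T_tool_cam" (4x4, takes a point from camera to tool coordinates, whose origin is the TCP and whose axes are the flange's). Camera axes: x right, y down, z forward; pixel columns grow to the right and rows downward; lengths in m; the calibration is good to about 2 mm. The wrist camera is an equidistant fisheye: a pixel r from the principal point sees the ray r / f radians off the axis. A picture is of the moment at which its call begins: read the wrist's pose just before it. There is no depth.
- job_done(): hands the job in; it is judged then, once.
Trained networks look in a picture, given as the dict that the camera call returned (one of the last four; its "shot" number tells which), for a name from the list of things; names that differ only in an ending like _2 or _b are one class to them, and where a whole thing is asked for, a point or a joint stands for the part that bears it (a point fixed in the world has none). Each returns a list of dicts, best first, with "p" (0 to 1); they miss things now and then, are a little off and sometimes report something else, mostly with a low value. They report only what shows in the picture. A call takes as long as a camera call. They do not tell look-alikes from the thing itself.
- find_in(picture, label): "point" ([row, column] in pixels, amid what is visible of it).
- silhouettes(picture, label): "region" (384x512 bool, what is visible of it) and "point" ([row, column] in pixels, amid what is visible of it).
- mark_of(picture, label): "point" ([row, column] in pixels: a listed point, or the origin of a listed thing).
The state is a dict: "t": time; "q": joint angles; "joint_velocities": joint speeds; "joint_efforts": joint torques, N m; "position": TCP position; "ee_rot": TCP orientation; "wrist_force": force on the tool from outside, world axes, zero at the start; "torque": the same for the moment, N m; "grip_width": finger opening in m; "grip_force": force on a finger pad.
Only numpy, scipy, OpenCV 4.12 (cv2) and the standard library are available. Lean on these libraries where they do the work, as an engineer would, in place of code of your own. Each camera call takes 0.05 s, during which the arm holds its last target. There are 200 camera calls.

## Working session

There is one attempt and no reset: what is moved stays moved. The work goes in short steps, Python scripts to look and compute and a tool call to move; the robot and the scene stay as the last step left them, time stands still between calls to the robot, and variables do not carry over. Pictures are saved under pics/ and viewed, at most 10 in all, crops included, and the job is handed in when it is done.

Besides the shell and the picture viewer there is one more tool, called after "Call:" as name([rows], argument=value, ...), one row to a line, values as JSON. jog_arm: Moves the arm, as the interface text tells. Its arguments: {"type":"object","properties":{"deltas":{"type":"array"},"force":{"type":"number"}},"required":["deltas"]}

```bash
mkdir -p pics
cat > h.py <<'E'
import numpy as np, cv2
from bench import *
def ray(f,pt):
    R=cv2.Rodrigues(np.array(f["rvec"],float))[0];t=np.array(f["tvec"],float).ravel()
    d=np.linalg.inv(np.array(f["mtx"]))@[pt[1],pt[0],1]
    return -R.T@t, R.T@d
def at(f,pt,z):
    o,d=ray(f,pt); return (o+d*(z-o[2])/d[2]).round(4)
def proj(f,P):
    return cv2.projectPoints(np.array(P,float).reshape(-1,3),np.array(f["rvec"],float),np.array(f["tvec"],float),np.array(f["mtx"],float),None)[0].reshape(-1,2).round(1)
E
python3 - <<'E'
from h import *
o=get_obs();print(o["t"],o["position"],np.round(o["ee_rot"],3).tolist(),o["wrist_force"],o["grip_width"])
for n in["top","scene"]:
    f=grab_frame(n);cv2.imwrite(f"pics/{n}0.png",cv2.resize(f["pixels"],(800,600)))
    for l,z in[("bushing_1",.006),("tray",0),("block",0),("seat_neg",.04),("seat_pos",.04),("cover_edge",.05),("nut",.006),("oil",0),("screws",0),("wrench",0),("driver",0)]:
        for r in mark_of(f,l)[:5]: print(n,l,round(r["p"],2),np.round(r["point"],1),at(f,r["point"],z))
E
```

```text
0.0 [ 0.22864783 -0.60782281  0.25242401] [[0.936, 0.352, -0.001], [0.352, -0.936, 0.002], [-0.0, -0.002, -1.0]] [-0.48825021 -0.83241829  0.37772096] 0.08558421837033374
top bushing_1 0.97 [277.3 142.1] [0.3508 0.239  0.006 ]
top bushing_1 0.86 [144.1 186.3] [0.663 0.133 0.006]
top bushing_1 0.78 [205.4 111.9] [0.5201 0.3087 0.006 ]
top bushing_1 0.76 [276.8 192.3] [0.3493 0.1222 0.006 ]
top bushing_1 0.58 [211.1 163.3] [0.5045 0.1886 0.006 ]
top tray 0.98 [212.9 136.4] [ 0.5014  0.2531 -0.    ]
top block 0.93 [198.8 321.6] [ 0.5271 -0.1889  0.    ]
top seat_neg 0.58 [196.6 354.2] [ 0.5297 -0.2569  0.04  ]
top seat_pos 0.56 [209.4 299.8] [ 0.5024 -0.1298  0.04  ]
top cover_edge 0.58 [210.5 284.5] [ 0.5005 -0.0933  0.05  ]
top nut 0.52 [198.7 141.8] [0.5346 0.2388 0.006 ]
top oil 0.93 [102.6 167.2] [0.7653 0.1785 0.    ]
top screws 0.62 [105.7 311.1] [ 0.754  -0.1695  0.    ]
top wrench 0.89 [207. 245.] [ 0.5107 -0.0044  0.    ]
top driver 0.65 [112.  243.8] [ 0.7404 -0.0055  0.    ]
top driver 0.57 [210.9 161.7] [0.5051 0.1935 0.    ]
top driver 0.21 [213.6 283.2] [ 0.4933 -0.0955  
[... 279 characters left out ...]
47 0.1844 0.006 ]
scene tray 0.67 [168.1 276.9] [0.4996 0.2367 0.    ]
scene tray 0.43 [272.9 203.2] [ 0.52   -0.1886  0.    ]
scene block 0.75 [272.2 204.6] [ 0.5219 -0.1852  0.    ]
scene block 0.36 [227.6 213.5] [ 0.4621 -0.0586  0.    ]
scene seat_neg 0.94 [289.4 190.4] [ 0.5381 -0.2572  0.04  ]
scene seat_pos 0.58 [244.9 210.1] [ 0.5064 -0.1334  0.04  ]
scene cover_edge 0.56 [231.  212.6] [ 0.4924 -0.1004  0.05  ]
scene nut 0.55 [170.3 289.2] [0.5399 0.2408 0.006 ]
scene oil 0.55 [212.9 351.7] [0.7665 0.1771 0.    ]
scene screws 0.61 [313.5 294.6] [ 0.7601 -0.1732  0.    ]
scene wrench 0.76 [224.6 240.4] [ 0.5194 -0.0136  0.    ]
scene driver 0.71 [256.7 316.4] [ 0.7405 -0.0071  0.    ]
```

View pics/top0.png

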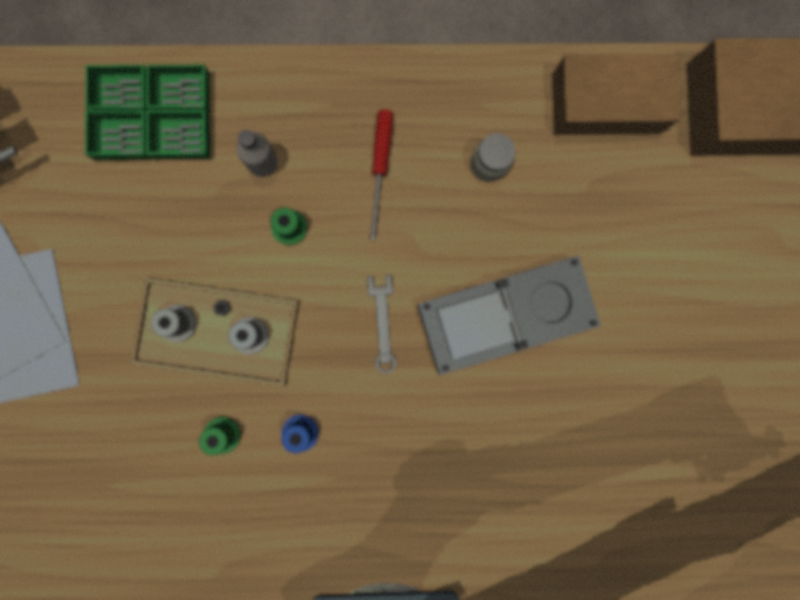

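View pics/scene0.png

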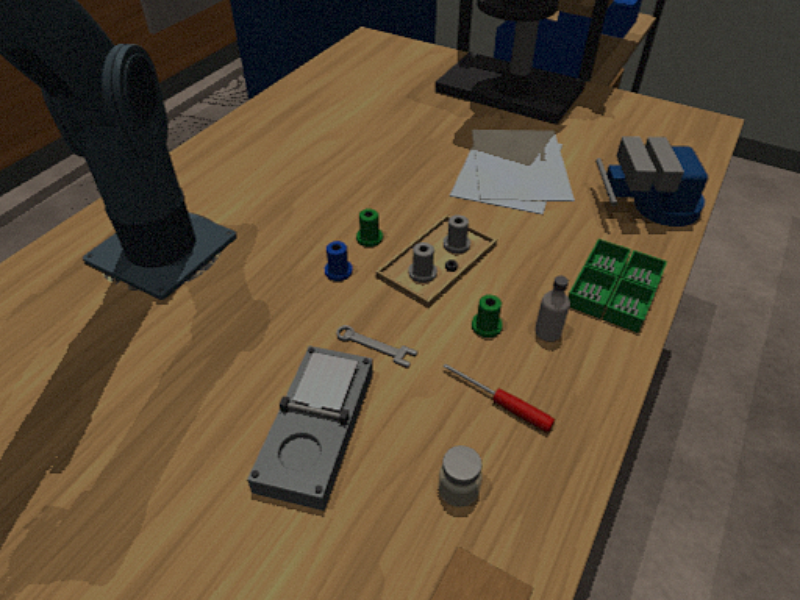

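Top picture (800 px scale): the grey bushings are in the tray at (173,322) and (248,334). The things that could be mistaken for them are the green ones at (289,225) and (219,436) and the blue one at (299,434). The cover lies over the left (+y) seat, so the right seat at (552,302) is open. Next I'll refine the poses by fitting the silhouettes and check them in a crop.

```bash
cat > fit.py <<'E'
from h import *
from scipy.optimize import minimize
def box(p,sx,sy,h):
    x,y,a=p;c,s=np.cos(a),np.sin(a)
    return [np.array([[x+c*u-s*v,y+s*u+c*v,z] for u in(-sx/2,sx/2) for v in(-sy/2,sy/2) for z in(0,h)])]
def bush(p,z0=.006):
    t=np.linspace(0,2*np.pi,40)
    cyl=lambda r,a,b:np.array([[p[0]+r*np.cos(k),p[1]+r*np.sin(k),z] for k in t for z in(z0+a,z0+b)])
    return [cyl(.028,0,.008),cyl(.020,.008,.062)]
S=4
def render(f,parts):
    m=np.zeros((384*S,512*S),np.uint8)
    for P in parts:
        cv2.fillConvexPoly(m,cv2.convexHull(((proj(f,P)+.5)*S).astype(np.int32)),1)
    return cv2.resize(m.astype(np.float32),(512,384),interpolation=cv2.INTER_AREA)
def iou(f,parts,M):
    r=render(f,parts);return np.minimum(r,M).sum()/np.maximum(r,M).sum()
def best(f,l,parts):
    return max([s["region"].astype(np.float32) for s in silhouettes(f,l)],key=lambda M:iou(f,parts,M))
def fit(fs,l,model,p0,step):
    Ms=[best(f,l,model(p0)) for f in fs]
    c=lambda p:-sum(iou(f,model(p),M) for f,M in zip(fs,Ms))
    sim=np.vstack([p0]+[np.add(p0,np.eye(len(p0))[i]*step[i]) for i in range(len(p0))])
    r=minimize(c,p0,method="Nelder-Mead",options=dict(initial_simplex=sim,xatol=1e-4,fatol=1e-4))
    return r.x,[round(float(iou(f,model(r.x),M)),3) for f,M in zip(fs,Ms)]
E
python3 - <<'E'
from fit import *
fs=[grab_frame("top"),grab_frame("scene")]
B=lambda p:box(p,.11,.25,.04); T=lambda p:box(p,.13,.23,.016)
res={}
for n,l,m,p,s in[("block","block",B,[.527,-.187,.21],[.01,.01,.1]),("tray","tray",T,[.5,.248,-.14],[.01,.01,.1]),
 ("bA","bushing_1",bush,[.517,.305],[.01,.01]),("bB","bushing_1",bush,[.502,.188],[.01,.01])]:
    for F in(fs,fs[:1],fs[1:]):
        x,q=fit(F,l,m,p,s);print(n,x.round(4),q)
        if F is fs: res[n]=x
f=fs[0];im=cv2.resize(f["pixels"],None,fx=3,fy=3,interpolation=cv2.INTER_CUBIC)
for n,parts in[("block",B(res["block"])),("tray",T(res["tray"])),("bA",bush(res["bA"])),("bB",bush(res["bB"]))]:
    for P in parts: cv2.polylines(im,[cv2.convexHull(((proj(f,P)+.5)*3).astype(np.int32))],True,(0,0,255),1)
x,y,a=res["block"]
for sgn in(-1,1):
    c=np.array([x-np.sin(a)*sgn*.065,y+np.cos(a)*sgn*.065]);t=np.linspace(0,6.28,40);print("seat",sgn,c)
    P=np.c_[c[0]+.03*np.cos(t),c[1]+.03*np.sin(t),0*t+.04];cv2.polylines(im,[((proj(f,P)+.5)*3).astype(np.int32)],True,(0,255,255),1)
out=np.vstack([im[495:745,240:640],im[480:730,780:1180]]);cv2.imwrite("pics/crop1.png",out)
E
```

```text
block [ 0.5205 -0.1915  0.2746] [0.968, 0.978]
block [ 0.5193 -0.1914  0.2732] [0.97]
block [ 0.5212 -0.1915  0.2777] [0.977]
tray [ 0.5029  0.2483 -0.1675] [0.793, 0.665]
tray [ 0.5031  0.2475 -0.1648] [0.794]
tray [ 0.5038  0.2488 -0.1684] [0.667]
bA [0.5174 0.3052] [0.936, 0.935]
bA [0.5175 0.3049] [0.939]
bA [0.5175 0.3058] [0.939]
bB [0.4963 0.1965] [0.918, 0.818]
bB [0.495  0.1956] [0.931]
bB [0.4995 0.196 ] [0.836]
seat -1 [ 0.53813754 -0.25407027]
seat 1 [ 0.50288186 -0.12894219]
```

View pics/crop1.png

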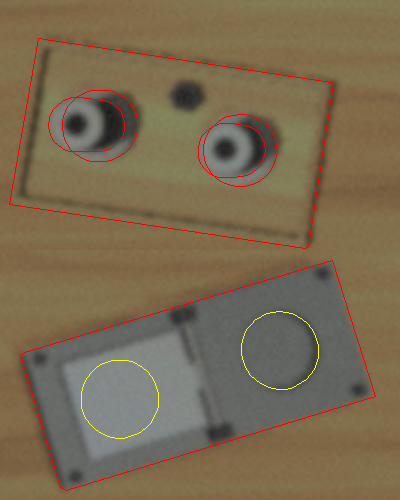

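The outlines fit well: bushing A is at (0.517, 0.305), bushing B at (0.496, 0.196), the tray yaw is -0.166 and the open seat is at (0.538, -0.254). Moving over bushing A.

Call:
jog_arm([
  {"grip":1,"linear":[0.3,0.95,0],"turn":0.0436},
  {"grip":1,"linear":[0.3,0.95,0],"turn":0.0436},
  {"grip":1,"linear":[0.3,0.95,0],"turn":0.0436},
  {"grip":1,"linear":[0.3,0.95,0],"turn":0.0436},
  {"grip":1,"linear":[0.3,0.95,0],"turn":0.0436},
  {"grip":1,"linear":[0.3,0.95,0],"turn":0.0436},
  {"grip":1,"linear":[0.3,0.95,0],"turn":0.0436},
  {"grip":1,"linear":[0.3,0.95,0],"turn":0.0436},
  {"grip":1,"linear":[0.3,0.95,0],"turn":0.0436},
  {"grip":1,"linear":[0.3,0.95,0],"turn":0.0436},
])

```text
t: 3.1
position: [0.3492, -0.227, 0.2536]
ee_rot: [[0.699, 0.716, 0.001], [0.716, -0.699, -0.001], [-0.0, 0.001, -1.0]]
wrist_force: [0.8, 0.1, 0.8]
grip_width: 0.0855
grip_force: 0.0
```

Call:
jog_arm([
  {"grip":1,"linear":[0.3,0.95,0],"turn":0.0436},
  {"grip":1,"linear":[0.3,0.95,0],"turn":0.0436},
  {"grip":1,"linear":[0.3,0.95,0],"turn":0.0436},
  {"grip":1,"linear":[0.3,0.95,0],"turn":0.0436},
  {"grip":1,"linear":[0.3,0.95,0],"turn":0.0436},
  {"grip":1,"linear":[0.3,0.95,0],"turn":0.0436},
  {"grip":1,"linear":[0.3,0.95,0],"turn":0.0436},
  {"grip":1,"linear":[0.3,0.95,0],"turn":0.0436},
  {"grip":1,"linear":[0.3,0.95,0],"turn":0.0436},
  {"grip":1,"linear":[0.3,0.95,0],"turn":0.0436},
])

```text
t: 4.1
position: [0.4693, 0.1531, 0.2535]
ee_rot: [[0.331, 0.944, 0.001], [0.944, -0.331, -0.0], [0.0, 0.001, -1.0]]
wrist_force: [0.8, -0.8, -0.4]
grip_width: 0.0856
grip_force: 0.0
```

Call:
jog_arm([
  {"grip":1,"linear":[0.3,0.95,-0.2],"turn":0.0436},
  {"grip":1,"linear":[0.3,0.95,-0.3],"turn":0.0436},
  {"grip":1,"linear":[0.3,0.95,-0.3],"turn":0.0436},
  {"grip":1,"linear":[0.2,0.8,-0.3],"turn":0.0436},
  {"grip":1,"linear":[0,0,0],"turn":0},
  {"grip":1,"linear":[0,0,0],"turn":0},
])

```text
t: 4.7
position: [0.5125, 0.2978, 0.2088]
ee_rot: [[0.163, 0.987, -0.001], [0.987, -0.163, -0.001], [-0.001, -0.001, -1.0]]
wrist_force: [0.3, -0.1, 0.1]
grip_width: 0.0852
grip_force: 0.0
```

```bash
cat >> h.py <<'E'
def wat(o,f,pt,z):
    K=np.array(f["mtx"]);x=(pt[1]-K[0,2])/K[0,0];y=(pt[0]-K[1,2])/K[1,1];th=np.hypot(x,y)
    d=np.array([x/th*np.sin(th),y/th*np.sin(th),np.cos(th)]) if th else np.array([0,0,1.])
    T=np.array(f["T_tool_cam"]);R=np.array(o["ee_rot"])
    c=np.array(o["position"])+R@T[:3,3];d=R@T[:3,:3]@d
    return (c+d*(z-c[2])/d[2]).round(4)
E
python3 - <<'E'
from h import *
o=get_obs();f=grab_frame("wrist");print(o["wrist_force"].round(2))
for l,z in(("bushing_1",.006),("nut",.006),("tray",0)):
    for r in mark_of(f,l)[:4]: print(l,round(r["p"],2),np.round(r["point"]),wat(o,f,r["point"],z))
# dark bore: circle
g=cv2.cvtColor(f["pixels"],cv2.COLOR_BGR2GRAY)
cv2.imwrite("pics/w1.png",f["pixels"])
E
```

```text
[ 0.28 -0.11  0.11]
bushing_1 0.92 [223. 139.] [0.3525 0.2463 0.006 ]
bushing_1 0.86 [153. 262.] [0.5215 0.3083 0.006 ]
bushing_1 0.8 [292. 165.] [0.3533 0.1332 0.006 ]
bushing_1 0.73 [242. 257.] [0.4977 0.1978 0.006 ]
nut 0.75 [208. 286.] [0.5382 0.2373 0.006 ]
nut 0.23 [202. 254.] [0.5021 0.2514 0.006 ]
tray 0.76 [201. 251.] [0.4984 0.2512 0.    ]
```

View pics/w1.png

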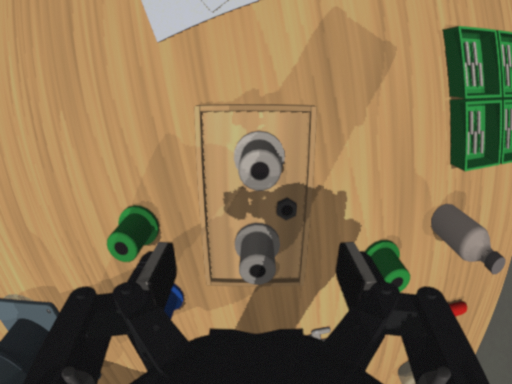

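Run:
```python
from h import *
o=get_obs();f=grab_frame("wrist");g=cv2.cvtColor(f["pixels"],cv2.COLOR_BGR2GRAY)
for r,c in((170,260),(270,257)):
    w=g[r-14:r+14,c-14:c+14]<60
    n,lab,st,ce=cv2.connectedComponentsWithStats(w.astype(np.uint8));i=lab[14,14]
    pt=ce[i][::-1]+[r-14,c-14];print(st[i],pt.round(1),wat(o,f,pt,.068))
```

```text
[  4   4  17  18 235] [168.5 257.7] [0.517  0.3068 0.068 ]
[  6   7  16  13 164] [268.9 256.5] [0.4977 0.1978 0.068 ]
```

The wrist picture shows bore A at (260,170) and bore B at (257,270), which agrees with the earlier fit. Descending on A.

Call:
jog_arm([
  {"grip":1,"linear":[0.11,0.2,0],"turn":0},
  {"grip":1,"linear":[0,0,-0.8],"turn":0},
  {"grip":1,"linear":[0,0,-0.8],"turn":0},
  {"grip":1,"linear":[0,0,-0.8],"turn":0},
  {"grip":1,"linear":[0,0,-0.6],"turn":0},
  {"grip":1,"linear":[0,0,-0.4],"turn":0},
  {"grip":1,"linear":[0,0,-0.4],"turn":0},
  {"grip":1,"linear":[0,0,-0.25],"turn":0},
  {"grip":1,"linear":[0,0,0],"turn":0},
  {"grip":1,"linear":[0,0,0],"turn":0},
], force=50)

```text
t: 5.95
position: [0.5177, 0.306, 0.0479]
ee_rot: [[0.164, 0.986, 0.001], [0.986, -0.164, 0.001], [0.001, 0.001, -1.0]]
wrist_force: [-0.9, -0.4, 0.5]
grip_width: 0.0856
grip_force: 0.0
```

Call:
jog_arm([
  {"grip":0.6,"linear":[0,0,0],"turn":0},
  {"grip":0.5,"linear":[0,0,0],"turn":0},
  {"grip":0.45,"linear":[0,0,0],"turn":0},
  {"grip":0.3,"linear":[0,0,0],"turn":0},
  {"grip":0.3,"linear":[0,0,0],"turn":0},
  {"grip":0.3,"linear":[0,0,0],"turn":0},
  {"grip":0.3,"linear":[0,0,0],"turn":0},
  {"grip":0.3,"linear":[0,0,0],"turn":0},
])

```text
t: 6.75
position: [0.5176, 0.3059, 0.048]
ee_rot: [[0.164, 0.986, 0.001], [0.986, -0.164, 0.0], [0.001, 0.001, -1.0]]
wrist_force: [-0.6, -0.6, 5.4]
grip_width: 0.0388
grip_force: 51.0
```

Call:
jog_arm([
  {"grip":0.3,"linear":[0,0,0.15],"turn":0},
  {"grip":0.3,"linear":[0,0,0.35],"turn":0},
  {"grip":0.3,"linear":[0,0,0.5],"turn":0},
  {"grip":0.3,"linear":[0,0,0.5],"turn":0},
  {"grip":0.3,"linear":[0,0,0],"turn":0},
  {"grip":0.3,"linear":[0,0,0],"turn":0},
  {"grip":0.3,"linear":[0,0,0],"turn":0},
  {"grip":0.3,"linear":[0,0,0],"turn":0},
])

```text
t: 7.55
position: [0.5166, 0.3051, 0.1062]
ee_rot: [[0.164, 0.986, -0.002], [0.986, -0.164, -0.001], [-0.001, -0.001, -1.0]]
wrist_force: [-0.5, -0.0, -3.4]
grip_width: 0.0387
grip_force: 50.7
```

Call:
jog_arm([
  {"grip":0.3,"linear":[0,0,0],"turn":0},
  {"grip":0.3,"linear":[0,0,0],"turn":0},
  {"grip":0.3,"linear":[0,0,0],"turn":0},
])

```text
t: 7.85
position: [0.5171, 0.3056, 0.107]
ee_rot: [[0.164, 0.987, -0.0], [0.987, -0.164, -0.0], [-0.0, -0.0, -1.0]]
wrist_force: [0.4, -0.7, -3.8]
grip_width: 0.0387
grip_force: 50.7
```

Run:
```python
from h import *
z=[]
for i in range(6):
    grab_frame("wrist");z.append(get_obs()["wrist_force"])
print(np.mean(z,0),np.std(z,0),get_obs()["torque"])
```

```text
[ 0.17319457  0.06705079 -3.01758183] [0.47484837 0.45995061 0.67390965] [-0.02828441  0.01858754 -0.02637676]
```

A weighs about 0.3 kg, so it should be the lighter one. I'll stand it back and feel B.

Call:
jog_arm([
  {"grip":0.3,"linear":[0,0,-0.5],"turn":0},
  {"grip":0.3,"linear":[0,0,-0.5],"turn":0},
  {"grip":0.3,"linear":[0,0,-0.25],"turn":0},
  {"grip":0.3,"linear":[0,0,-0.12],"turn":0},
  {"grip":0.3,"linear":[0,0,-0.08],"turn":0},
  {"grip":0.3,"linear":[0,0,-0.04],"turn":0},
  {"grip":0.3,"linear":[0,0,0],"turn":0},
  {"grip":0.3,"linear":[0,0,0],"turn":0},
  {"grip":0.3,"linear":[0,0,0],"turn":0},
])

```text
t: 9.05
position: [0.5175, 0.3057, 0.0481]
ee_rot: [[0.164, 0.986, 0.001], [0.986, -0.164, 0.0], [0.0, 0.0, -1.0]]
wrist_force: [0.5, -0.2, -3.5]
grip_width: 0.0388
grip_force: 50.8
```

Call:
jog_arm([
  {"grip":0.3,"linear":[0,0,-0.02],"turn":0},
  {"grip":0.3,"linear":[0,0,-0.02],"turn":0},
  {"grip":0.3,"linear":[0,0,0],"turn":0},
  {"grip":0.3,"linear":[0,0,0],"turn":0},
])

```text
t: 9.45
position: [0.5175, 0.3057, 0.0479]
ee_rot: [[0.164, 0.986, 0.001], [0.986, -0.164, -0.001], [-0.0, 0.001, -1.0]]
wrist_force: [-4.7, -3.8, 14.4]
grip_width: 0.0388
grip_force: 52.5
```

Call:
jog_arm([
  {"grip":0.3,"linear":[0,0,0.01],"turn":0},
  {"grip":0.3,"linear":[0,0,0],"turn":0},
  {"grip":0.6,"linear":[0,0,0],"turn":0},
  {"grip":0.8,"linear":[0,0,0],"turn":0},
  {"grip":1,"linear":[0,0,0],"turn":0},
  {"grip":1,"linear":[0,0,0],"turn":0},
  {"grip":1,"linear":[0,0,0],"turn":0},
  {"grip":1,"linear":[0,0,0],"turn":0},
  {"grip":1,"linear":[0,0,0],"turn":0},
])

```text
t: 10.35
position: [0.5172, 0.3056, 0.0464]
ee_rot: [[0.164, 0.986, -0.0], [0.986, -0.164, 0.0], [-0.0, -0.0, -1.0]]
wrist_force: [0.0, 0.1, -0.3]
grip_width: 0.0853
grip_force: 0.0
```

Call:
jog_arm([
  {"grip":1,"linear":[0,0,0.3],"turn":0},
  {"grip":1,"linear":[0,0,0.6],"turn":0},
  {"grip":1,"linear":[0,0,0.8],"turn":0},
  {"grip":1,"linear":[0,0,0.8],"turn":0},
  {"grip":1,"linear":[-0.1,-0.5,0],"turn":0},
  {"grip":1,"linear":[-0.2,-0.8,0],"turn":0},
  {"grip":1,"linear":[-0.1,-0.8,0],"turn":0},
  {"grip":1,"linear":[-0.1,-0.6,0],"turn":0},
  {"grip":1,"linear":[0,0,0],"turn":0},
  {"grip":1,"linear":[0,0,0],"turn":0},
])

```text
t: 11.35
position: [0.4976, 0.1977, 0.1473]
ee_rot: [[0.165, 0.986, 0.001], [0.986, -0.165, 0.0], [0.001, 0.001, -1.0]]
wrist_force: [-0.0, 0.0, -0.1]
grip_width: 0.0853
grip_force: 0.0
```

Run:
```python
from h import *
o=get_obs();f=grab_frame("wrist");print(o["wrist_force"].round(2),o["position"],o["grip_width"])
for r in mark_of(f,"bushing_1")[:5]: print(round(r["p"],2),np.round(r["point"]),wat(o,f,r["point"],.006))
cv2.imwrite("pics/w2.png",f["pixels"])
```

```text
[-0.    0.03 -0.11] [0.49763334 0.19768742 0.14734227] 0.08534305494611874
0.94 [157. 102.] [0.3512 0.2478 0.006 ]
0.88 [259. 138.] [0.3539 0.1296 0.006 ]
0.8 [ 55. 262.] [0.522  0.3086 0.006 ]
0.56 [207. 414.] [0.6586 0.1415 0.006 ]
```

View pics/w2.png

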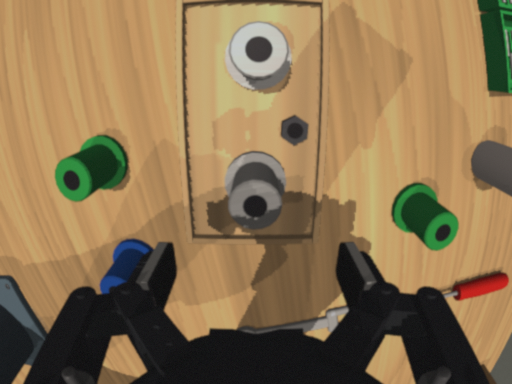

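A is standing upright with its bore at (259,48). B's bore at (256,206) is centred between the fingers, so I'm descending on B.

Call:
jog_arm([
  {"grip":1,"linear":[0,0,-0.6],"turn":0},
  {"grip":1,"linear":[0,0,-0.7],"turn":0},
  {"grip":1,"linear":[0,0,-0.5],"turn":0},
  {"grip":1,"linear":[0,0,-0.4],"turn":0},
  {"grip":1,"linear":[0,0,-0.3],"turn":0},
  {"grip":1,"linear":[0,0,0],"turn":0},
  {"grip":1,"linear":[0,0,0],"turn":0},
], force=80)

```text
t: 12.15
position: [0.4975, 0.1982, 0.0469]
ee_rot: [[0.163, 0.987, 0.0], [0.987, -0.163, 0.0], [0.0, 0.0, -1.0]]
wrist_force: [-0.5, 0.3, 1.1]
grip_width: 0.0853
grip_force: 0.0
```

Call:
jog_arm([
  {"grip":0.6,"linear":[0,0,0],"turn":0},
  {"grip":0.5,"linear":[0,0,0],"turn":0},
  {"grip":0.45,"linear":[0,0,0],"turn":0},
  {"grip":0.3,"linear":[0,0,0],"turn":0},
  {"grip":0.3,"linear":[0,0,0],"turn":0},
  {"grip":0.3,"linear":[0,0,0],"turn":0},
  {"grip":0.3,"linear":[0,0,0],"turn":0},
  {"grip":0.3,"linear":[0,0,0],"turn":0},
])

```text
t: 12.95
position: [0.4973, 0.1977, 0.0474]
ee_rot: [[0.164, 0.986, 0.0], [0.986, -0.164, -0.0], [-0.0, 0.0, -1.0]]
wrist_force: [-2.6, -1.4, 8.0]
grip_width: 0.0389
grip_force: 79.8
```

Call:
jog_arm([
  {"grip":0.3,"linear":[0,0,0.15],"turn":0},
  {"grip":0.3,"linear":[0,0,0.35],"turn":0},
  {"grip":0.3,"linear":[0,0,0.5],"turn":0},
  {"grip":0.3,"linear":[0,0,0.5],"turn":0},
  {"grip":0.3,"linear":[0,0,0],"turn":0},
  {"grip":0.3,"linear":[0,0,0],"turn":0},
  {"grip":0.3,"linear":[0,0,0],"turn":0},
  {"grip":0.3,"linear":[0,0,0],"turn":0},
])

```text
t: 13.75
position: [0.4965, 0.1972, 0.1055]
ee_rot: [[0.164, 0.987, -0.002], [0.987, -0.164, -0.001], [-0.001, -0.002, -1.0]]
wrist_force: [0.8, -0.2, -5.3]
grip_width: 0.0386
grip_force: 81.3
```

Run:
```python
from h import *
z=[]
for i in range(6):
    grab_frame("wrist");z.append(get_obs()["wrist_force"])
o=get_obs();print(np.mean(z,0),np.std(z,0),o["torque"],o["position"],o["t"])
```

```text
[-0.15155223  0.0835695  -5.9107874 ] [0.49183773 0.25007151 0.3733567 ] [-0.00287443  0.01637228 -0.01364659] [0.49715432 0.1976525  0.10627265] 14.05
```

B weighs about 0.6 kg, so it is the heavier one. Raising it and carrying it over the open seat.

Call:
jog_arm([
  {"grip":0.3,"linear":[0,0,0.3],"turn":0},
  {"grip":0.3,"linear":[0,0,0.6],"turn":0},
  {"grip":0.3,"linear":[0,0,0.6],"turn":0},
  {"grip":0.3,"linear":[0,-0.2,0.5],"turn":0},
  {"grip":0.3,"linear":[0.06,-0.5,0],"turn":0},
  {"grip":0.3,"linear":[0.06,-0.6,0],"turn":0},
  {"grip":0.3,"linear":[0.06,-0.6,0],"turn":0},
  {"grip":0.3,"linear":[0.06,-0.6,0],"turn":0},
  {"grip":0.3,"linear":[0.06,-0.6,0],"turn":0},
  {"grip":0.3,"linear":[0.06,-0.6,0],"turn":0},
])

```text
t: 15.05
position: [0.5117, 0.0488, 0.1874]
ee_rot: [[0.164, 0.987, 0.001], [0.987, -0.164, -0.0], [0.0, 0.001, -1.0]]
wrist_force: [-0.3, -0.4, -6.1]
grip_width: 0.0383
grip_force: 81.5
```

Call:
jog_arm([
  {"grip":0.3,"linear":[0.06,-0.6,0],"turn":0},
  {"grip":0.3,"linear":[0.06,-0.6,0],"turn":0},
  {"grip":0.3,"linear":[0.06,-0.6,0],"turn":0},
  {"grip":0.3,"linear":[0.06,-0.6,0],"turn":0},
  {"grip":0.3,"linear":[0.06,-0.6,0],"turn":0},
  {"grip":0.3,"linear":[0.06,-0.6,0],"turn":0},
  {"grip":0.3,"linear":[0.06,-0.6,0],"turn":0},
  {"grip":0.3,"linear":[0.06,-0.6,0],"turn":0},
  {"grip":0.3,"linear":[0.06,-0.6,0],"turn":0},
  {"grip":0.3,"linear":[0.06,-0.6,0],"turn":0},
])

```text
t: 16.05
position: [0.5357, -0.1912, 0.1874]
ee_rot: [[0.163, 0.987, 0.0], [0.987, -0.163, -0.0], [-0.0, 0.0, -1.0]]
wrist_force: [-1.1, -0.8, -6.7]
grip_width: 0.0387
grip_force: 81.5
```

Call:
jog_arm([
  {"grip":0.3,"linear":[0.06,-0.6,0],"turn":0},
  {"grip":0.3,"linear":[0.06,-0.6,0],"turn":0},
  {"grip":0.3,"linear":[0,-0.4,0],"turn":0},
  {"grip":0.3,"linear":[0,0,0],"turn":0},
  {"grip":0.3,"linear":[0,0,0],"turn":0},
])

```text
t: 16.55
position: [0.5403, -0.2537, 0.1867]
ee_rot: [[0.164, 0.986, -0.0], [0.986, -0.164, 0.001], [0.001, -0.0, -1.0]]
wrist_force: [-0.1, 1.0, -6.4]
grip_width: 0.0386
grip_force: 81.5
```

Run:
```python
from h import *
o=get_obs();f=grab_frame("wrist");print(o["t"],o["wrist_force"].round(2),o["position"].round(4))
for l in("seat_neg","seat_pos","cover_edge"):
    for r in mark_of(f,l)[:3]: print(l,round(r["p"],2),np.round(r["point"]),wat(o,f,r["point"],.04 if l[0]=="s" else .05))
cv2.imwrite("pics/w3.png",f["pixels"])
```

```text
16.55 [-0.13  1.   -6.36] [ 0.5403 -0.2537  0.1867]
seat_neg 0.71 [178. 253.] [ 0.5379 -0.2529  0.04  ]
seat_neg 0.39 [109. 227.] [ 0.5253 -0.1847  0.04  ]
seat_pos 0.69 [ 52. 194.] [ 0.5056 -0.1275  0.04  ]
cover_edge 0.82 [ 14. 169.] [ 0.4914 -0.0895  0.05  ]
```

View pics/w3.png

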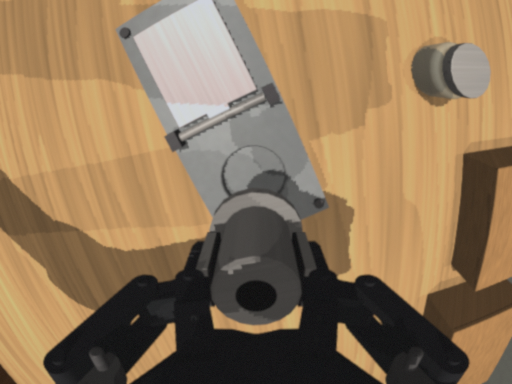

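The wrist picture shows the open seat at (254,175), the cover lying over the other seat, and B held upright. Lowering it to the hold height.

Call:
jog_arm([
  {"grip":0.3,"linear":[-0.06,0,-0.2],"turn":0},
  {"grip":0.3,"linear":[0,0,-0.4],"turn":0},
  {"grip":0.3,"linear":[0,0,-0.5],"turn":0},
  {"grip":0.3,"linear":[0,0,-0.4],"turn":0},
  {"grip":0.3,"linear":[0,0,-0.25],"turn":0},
  {"grip":0.3,"linear":[0,0,-0.13],"turn":0},
  {"grip":0.3,"linear":[0,0,0],"turn":0},
  {"grip":0.3,"linear":[0,0,0],"turn":0},
  {"grip":0.3,"linear":[0,0,0],"turn":0},
  {"grip":0.3,"linear":[0,0,0],"turn":0},
])

```text
t: 17.75
position: [0.5385, -0.2546, 0.112]
ee_rot: [[0.164, 0.986, 0.001], [0.986, -0.164, -0.001], [-0.0, 0.001, -1.0]]
wrist_force: [0.0, 0.3, -7.2]
grip_width: 0.0381
grip_force: 81.5
```

Run:
```python
from fit import *
o=get_obs();w=grab_frame("wrist");print(o["t"],o["wrist_force"].round(2),o["position"].round(4),o["joint_velocities"].round(2))
g=cv2.cvtColor(w["pixels"],cv2.COLOR_BGR2GRAY)[270:325,225:290]
n,lab,st,ce=cv2.connectedComponentsWithStats((g<45).astype(np.uint8));i=lab[25,32]
print(st[i],"bore at",wat(o,w,ce[i][::-1]+[270,225],.07+.062))
f=grab_frame("scene");p=[*o["position"][:2],.07]
for s in silhouettes(f,"bushing_1"):
    q=iou(f,bush(p[:2],.07),s["region"].astype(np.float32))
    if q>.1: print("iou",round(q,2),np.round(s["point"]))
im=cv2.resize(f["pixels"],None,fx=3,fy=3,interpolation=cv2.INTER_CUBIC)
for P in bush(p[:2],.07): cv2.polylines(im,[cv2.convexHull(((proj(f,P)+.5)*3).astype(np.int32))],True,(0,0,255),1)
cv2.imwrite("pics/s2.png",im[400:980,400:1100])
```

```text
17.75 [ 0.01  0.28 -7.15] [ 0.5385 -0.2546  0.112 ] [-0.01  0.13  0.11  0.11 -0.    0.09 -0.07]
[  11   10   41   32 1013] bore at [ 0.5385 -0.2543  0.132 ]
iou 0.5 [284. 182.]
```

View pics/s2.png

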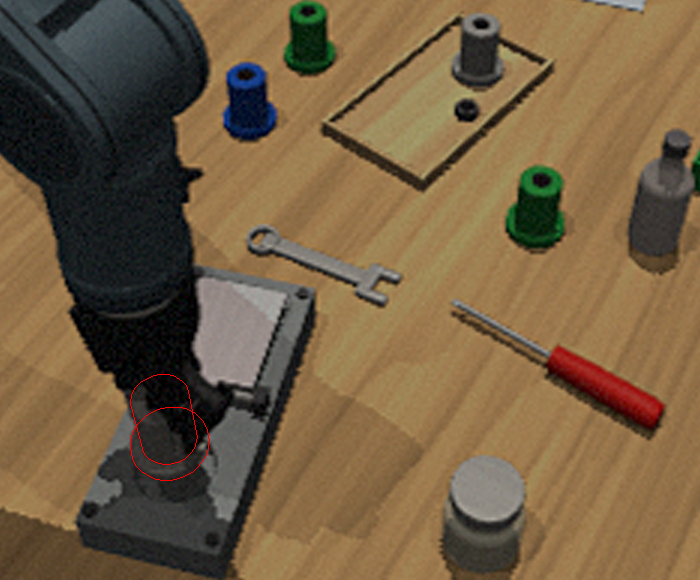

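The scene picture shows A upright in the tray at (478,50), with the nut and the other things in place. B hangs above the open seat at (170,430). The wrist camera puts B's bore at (0.5385, -0.2543), within 1 mm of the seat centre, and its underside is at about 0.07 m.

```bash
python3 -c "
from bench import *
print(get_obs()['wrist_force']); print(job_done())"
```

```text
[-0.16803896 -0.11160652 -5.60484638]
the job is handed in; nothing more can be done
None
```

I handed the job in with the heavier bushing (about 0.6 kg) held upright and still, about 3 cm above the open seat and centred to about 1 mm; the lighter one (about 0.3 kg) stands upright back in the tray, and the job took about 18 s.

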